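# Step the filter turret of a stereo microscope to the three-dot position

### The job

Get the stereo microscope ready for an embryo check: with the fingertips, gently push the tabs of the filter turret at the left side of its base, click by click, until the tab marked with three dots stands at the steel pointer and has clicked in, then take the hand away. Only push, grip nothing, and leave the dish on the stage, the glass bell cover, the bottle and the tube rack where they stand.

Things in the scene. Friction and masses are not known exactly. Their poses are not given: they have to be found in the camera images.
- microscope: White stereo microscope, fixed. Origin under the centre of its base, 320 (x) by 200 (y) by 75 mm high. Own -x: operator's side, +x: column, +y: flank with the filter turret. Head and eyepieces stand above the base's middle, 175 to 420 mm up, within 78 mm of own y = 0. A flat steel triangle under the flank's top edge points in own +y over the turret (tip at own -30, 121, 70 mm): the pointer.
- turret_axis (a point): Point on the turret's upright axle, fixed to the microscope, same axes (own -30, 60, 50 mm), level with the disc's upper face. The pointer direction is own +y from here; the flank is 40 mm that way. Turret: flat black disc, radius 85 mm, 40 to 50 mm above the table, half hidden in the base, with four tabs on its rim 45 degrees apart; clear down to the table outside the rim.
- turret (a joint): Turret angle (rad), clockwise from above. 0: one-dot tab at the pointer; 0.785: two dots; 1.571: three; 2.356: four; stops just beyond the ends. Clockwise moves the tab at the pointer to own +x of the microscope. Sprung click stops: past half way (0.39) it runs on into the next one, else falls back; about 3 N at a tab. Starts clicked in at one or two dots.
- tab1 (a point): Centre of the one-dot tab, 100 mm from the axle, 51 mm above the table; moves with the turret. Each tab is a black upright radial plate, 8 mm thick, 81 to 111 mm from the axle, 38 to 64 mm above the table. Tab n has a row of n white dots (8 mm) on the disc at its foot and stands clockwise of the pointer direction by joint - (n - 1) * 0.785.
- tab2 (a point): The same point of the two-dot tab. When a tab is at the pointer, the next higher one stands 45 degrees before it, towards the operator's side; those farther round are hidden in the base.
- tab3 (a point): The same point of the three-dot tab (the one wanted at the pointer).
- tab4 (a point): The same point of the four-dot tab.
- dish: Clear lidded culture dish, loose, 62 mm across, 14 mm high, on the round stage of the base under the microscope's head. Origin at the centre of its underside. To be left alone.
- bell: Clear glass bell cover with a red knob, loose, 104 mm across, 84 mm high with the knob, on the table to the left of the turret. Origin at the centre of its underside. To be left alone.
- flask: Small bottle with a white cap, loose, 44 mm across, 85 mm high, on the table, left of the turret. Origin at the centre of its underside. To be left alone.
- rack: White tube rack with six capped tubes, loose, 50 by 90 mm, 75 mm high, on the table beyond the turret. Origin at the centre of its underside. To be left alone.

How it is judged (in metres and radians):
At the end, for the whole second after the job is handed in: The turret is at rest with the three-dot tab at the pointer (joint 1.571, within 0.1 rad), and dish, bell, bottle and rack stand within 15 mm of where they were (value of joint turret between 1.47 and 1.67 rad and velocity of joint turret between -0.05 and 0.05 rad/s and distance of each of dish, bell, flask, rack from where it was at the start of the episode below 0.015 m); the robot touches nothing.
It fails at once if the dish, bell, bottle or rack is moved, lifted or tipped (15 mm, 0.3 rad) (distance of any of dish, bell, flask, rack from where it was at the start of the episode above 0.015 m or angle between any of flask, rack, bell's own z axis and vertical above 0.3 rad).
It fails at once if the microscope or its turret is pushed with more than 30 N (contact force between any of the fingers, the arm and microscope above 30 N).
It also fails if it takes over 48 s, if anything falls off the work surface, if the arm or the gripper's body presses on something with over 40 N, if the wrist force passes 120 N, or if a joint passes its speed limit or range.

### The arm

A 7-joint arm with a two-finger parallel gripper is mounted at the origin on the work surface. World frame = base frame: x ahead of the robot, y to its left, z up, the work surface at z = 0. Lengths are in mm, angles in rad, forces in N, time in s.
With the tool pointing down it reaches from about 400 to 925 mm from the base axis. Payload 4.1 kg.
Tool frame: the origin (TCP) lies at the very end of the fingers, on their centre line; the grasp point (between the pads) lies 19 mm behind it (robot.tcp_to_grasp is the z of the grasp point in the tool frame, in mm); z points along the fingers, x is the direction in which the jaws open and shut, and the axes are right-handed (so a half turn about z gives the same grasp; the last joint's range is limited). The gripper opens to 85 mm and grips with 20 to 120 N. Pads are 22 mm wide; open, the fingers measure 114 mm over their backs; the gripper's body (76 mm by 85 mm) begins 54 mm behind the grasp point. The pads swing forward as they close: fully open they stand 13 mm farther back than shut.
Start: joints at [-1.404, 0.398, 0.045, 1.537, -0.019, 1.207, -0.051], TCP at [170.72, 627.215, 231.347] pointing down, gripper open.
Joint ranges: [-2.82, 2.82], [-0.49, 2.23], [-1.37, 1.46], [0, 2.46], [-1.36, 4.5], [0.23, 2], [-2.94, 2.94]. Speed limits (rad/s): [2.57, 2.57, 3.14, 3.14, 3.14, 3.14, 3.14].

### API

Orientations are given as a unit quaternion [x, y, z, w].
In Python, from rig import robot gives the robot as it stands.
- The arm moves only by the tool play_rows, never from a script. Its argument "steps" is a list of rows, each an object with "dr": the turn, a rotation vector about the world's x, y, z in degrees, a list of three; "xyz": the shift along the world's x, y, z in m, a list of three; "claw": the closure, from -1 (fully open) to 1 (shut). A call has 1 to 8 rows; each row shifts and turns the pose as measured when the row begins; what a row does not reach is not made up. A row lasts 1/8 s, in which the tool goes at most 62.5 mm and 10.7 degrees, less where a joint would pass 70% of its speed; a pose out of reach is approached as far as the arm can. A call with a gripper value outside its range is refused whole. The fingers move at their own pace and stop on an object; "grip_force" is the grip in N (left out, the last holds). Time passes only in rows, so rows that do not move let the fingers close. It gives the time, the measured TCP pose, the force and the opening at its end, in the units of the state.
- robot.get_obs(): the state, without advancing time (a new reading comes with each control period).
- robot.get_image(name): name is "scene" or "top" or "wrist"; returns a dict with "image" (420x560x3 uint8, blue, green, red), "fov_y" (degrees; the focal length in pixels is half the picture's height over the tangent of half this angle, whatever the lens; pixels are square), "cx", "cy" (the principal point, pixels), "world_to_cam" (4x4, takes a point from world to camera coordinates). Camera axes: x right, y down, z forward; pixel columns grow to the right and rows downward; lengths in mm; the calibration is good to about 2 mm. A picture is of the moment at which its call begins. There is no depth.
- robot.job_done(): hands the job in, once; it reports no verdict.
The state is a dict: "clock": time; "joint_positions": joint angles; "joint_vel": joint speeds; "joint_efforts": joint torques, N m; "ee_pos": TCP position; "tool_rot": TCP orientation; "ft_force": force on the tool from outside, world axes, zero at the start; "ft_torque": the same for the moment, N m; "grip_width": finger opening in mm.
Only numpy, scipy, OpenCV 4.12 (cv2) and the standard library are available. Lean on these libraries where they do the work, as an engineer would, in place of code of your own. Each camera call takes 0.05 s, during which the arm holds its last target.

## Working session

There is one attempt and no reset: what is moved stays moved. The work goes in short steps, Python scripts to look and compute and a tool call to move; the robot and the scene stay as the last step left them, time stands still between calls to the robot, and variables do not carry over. Pictures are saved under pics/ and viewed, and the job is handed in when it is done.

Besides the shell and the picture viewer there is one more tool, called by a JSON object that holds its "api" and its "payload", one argument or row to a line. play_rows: Moves the arm, as the interface text tells. Its arguments: {"type":"object","properties":{"steps":{"type":"array","items":{"type":"object","properties":{"dr":{"type":"array","items":{"type":"number"}},"xyz":{"type":"array","items":{"type":"number"}},"claw":{"type":"number"}}}},"grip_force":{"type":"number"}},"required":["steps"]}

```bash
ls; mkdir -p pics; python3 - <<'E'
from rig import robot
import cv2
for n in ("scene","top","wrist"):
    d=robot.get_image(n); cv2.imwrite(f"pics/{n}0.png",d["image"]); print(n,d["fov_y"],d["cx"],d["cy"],d["world_to_cam"])
print(robot.get_obs())
E
```

```text
pics
scene 46.553038888469246 289.2569981520961 209.57481479691813 [[-7.50847037e-01  6.60451852e-01  5.66381229e-03  4.90338446e+02]
 [ 5.18120754e-01  5.94310145e-01 -6.15098639e-01 -2.33973144e+02]
 [-4.09609097e-01 -4.58910452e-01 -7.88429823e-01  1.24694516e+03]
 [ 0.00000000e+00  0.00000000e+00  0.00000000e+00  1.00000000e+00]]
top 42.294513832002174 275.8547701768431 205.63315089304174 [[ 2.92075399e-04 -9.99915461e-01  1.29994227e-02 -5.28778450e+01]
 [-9.92902336e-01 -1.83602776e-03 -1.18918373e-01  6.25949148e+02]
 [ 1.18932187e-01 -1.28724241e-02 -9.92818934e-01  9.48913389e+02]
 [ 0.00000000e+00  0.00000000e+00  0.00000000e+00  1.00000000e+00]]
wrist 69.80265471770737 281.15256811509374 213.9961768250913 [[ 2.62943659e-01  9.64810839e-01 -8.22480300e-04 -6.50734290e+02]
 [ 9.17683733e-01 -2.49836569e-01  3.08930826e-01 -4.00407477e+01]
 [ 2.97854324e-01 -8.19861788e-02 -9.51084154e-01  3.79066603e+02]
 [ 0.00000000e+00  0.00000000e+00  0.00000000e+00  1.00000000e+00]]
{'clock': 0.15, 'joint_positions': array([-1.40399656,  0.39899649,  0.04503341,  1.53759421, -0.01869323,
        1.20690507, -0.05071004]), 'joint_vel': array([ 0.00111905, -0.00214854,  0.00016042, -0.00425682, -0.00074002,
        0.00105954,  0.00169287]), 'joint_efforts': array([ 1.78939041e-03, -4.75563169e+01,  1.36645697e+00, -2.54514223e+01,
        1.17146361e-02,  6.49036301e-03, -5.61121453e-06]), 'ee_pos': array([170.5852362 , 626.71193081, 230.51692832]), 'tool_rot': array([ 7.94535815e-01,  6.07216839e-01, -5.55014891e-04,  4.90915004e-04]), 'ft_force': array([-0.83747246,  0.37989031,  0.15889593]), 'ft_torque': array([0.03105647, 0.01803173, 0.01892983]), 'grip_width': 85.4138037079222}
```

View pics/scene0.png

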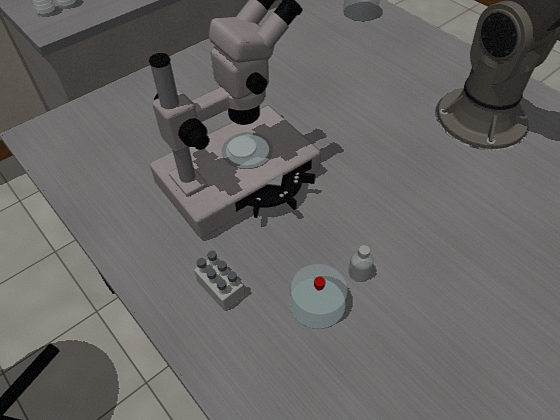

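View pics/top0.png

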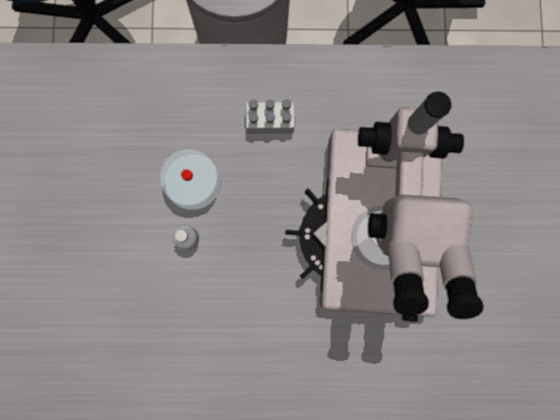

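View pics/wrist0.png

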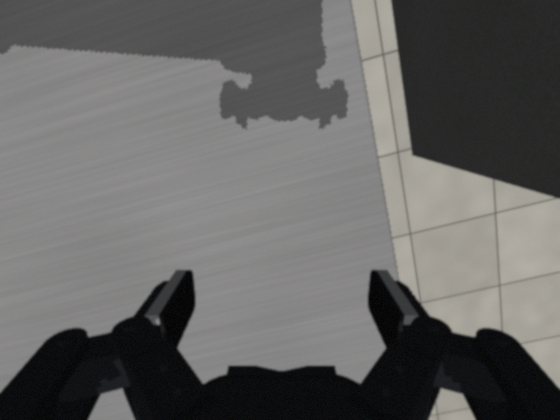

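The top picture shows the microscope at right, with its base at about px (330-440, 130-315). The turret is at its left flank near (315,235), the rack at (270,115), the bell at (190,180) and the bottle at (185,238). I'll zoom in on the turret.

```bash
python3 - <<'E'
import cv2
a=cv2.imread("pics/top0.png")[170:320,270:350]; b=cv2.imread("pics/scene0.png")[140:240,220:340]
cv2.imwrite("pics/z1.png",cv2.resize(a,None,fx=4,fy=4,interpolation=cv2.INTER_CUBIC)); cv2.imwrite("pics/z2.png",cv2.resize(b,None,fx=5,fy=5,interpolation=cv2.INTER_CUBIC))
E
```

```text
(no output)
```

View pics/z1.png

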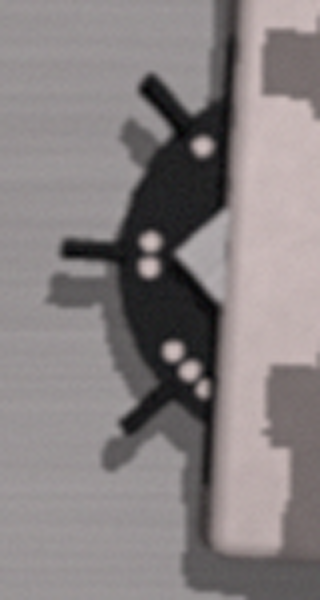

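View pics/z2.png

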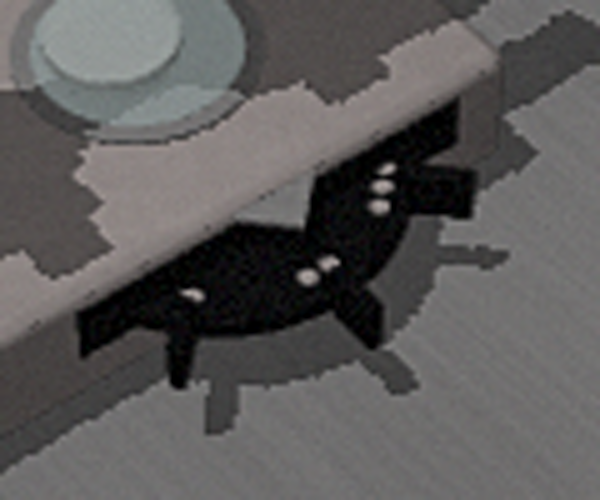

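The scene view shows the two-dot tab at the pointer and the three-dot tab 45° towards the operator, so one clockwise click is needed. Next I'll measure positions.

```bash
cat > h.py <<'E'
import numpy as np,cv2,json
from rig import robot
def cam(d):
    f=d["image"].shape[0]/2/np.tan(np.radians(d["fov_y"])/2); M=d["world_to_cam"]; return f,d["cx"],d["cy"],M
def ray(d,p):
    f,cx,cy,M=cam(d); v=np.array([(p[0]-cx)/f,(p[1]-cy)/f,1]); R=M[:3,:3]; return -R.T@M[:3,3], R.T@v
def onz(d,p,z):
    o,v=ray(d,p); return o+v*(z-o[2])/v[2]
E
python3 - <<'E'
from h import *
for n,roi,zs in (("top",(280,185,345,280),(50,)),("scene",(235,160,335,225),(50,))):
    d=robot.get_image(n); im=d["image"]; x0,y0,x1,y1=roi
    s=im[y0:y1,x0:x1].astype(int); g=s.mean(2)
    # white dots inside the black disc
    m=(g>95).astype(np.uint8)
    k,l,st,c=cv2.connectedComponentsWithStats(m)
    for i in range(1,k):
        if st[i,4]<60: print(n,"white",st[i],c[i]+[x0,y0],onz(d,c[i]+[x0,y0],50).round(1))
    b=(g<40).astype(np.uint8); k,l,st,c=cv2.connectedComponentsWithStats(b)
    for i in range(1,k):
        if st[i,4]>20: print(n,"black",st[i])
d=robot.get_image("top")
# corners of base top (z75) left edge from view, tab ends (z 64) by eye
def P(z1x,z1y): return (270+z1x/4-.4,170+z1y/4-.4)
for nm,p,z in (("tab1 end",P(148,82),64),("tab2 end",P(64,247),64),("tab3 end",P(126,427),64),("tri tip",P(174,253),70),("base far-left",(332,131),75),("base near-left",(324,309),75),
  ("bell knob",(187,175),80),("flask cap",(181,237),85),("rack front",(247,130),40)):
    print(nm,np.round(p,1),onz(d,p,z).round(1))
E
```

```text
top white [38 19  6  5 23] [320.2173913  206.08695652] [ 623.9 -131.7   50. ]
top white [25 43  5  5 21] [307. 230.] [ 580.8 -107.7   50. ]
top white [25 49  5  6 25] [306.96 236.4 ] [ 569.4 -107.6   50. ]
top white [15 57  2  2  2] [295.5 242.5] [558.5 -87.1  50. ]
top white [ 6 58  1  1  1] [286. 243.] [557.6 -70.1  50. ]
top white [18 60  1  1  1] [298. 245.] [554.  -91.5  50. ]
top white [31 70  5  6 23] [312.91304348 257.2173913 ] [ 532.4 -117.9   50. ]
top white [21 72  2  2  2] [301.5 257.5] [531.9 -97.6  50. ]
top white [23 75  1  1  1] [303. 260.] [ 527.5 -100.2   50. ]
top white [35 75  7  9 34] [318.         263.61764706] [ 521.1 -126.8   50. ]
top white [23 77  1  1  1] [303. 262.] [ 523.9 -100.2   50. ]
top white [26 79  2  2  2] [306.5 264.5] [ 519.5 -106.4   50. ]
top white [33 87  3  4  4] [314.  273.5] [ 503.7 -119.6   50. ]
top white [29 89  2  2  3] [309.66666667 274.66666667] [ 501.6 -111.9   50. ]
top white [26 92  7  3 13] [309.23076923 278.38461538] [ 495.1 -111.1   50. ]
top white [36 92  1  1  1] [316. 277.] [ 497.6 -123.1   50. ]
top white [38 94  1  1  1] [
[... 225 characters left out ...]
4  3 10] [295.5 180.8] [ 529.9 -120.2   50. ]
scene white [49 31  4  3  7] [285.28571429 192.14285714] [ 567.2 -110.7   50. ]
scene white [45 34  4  3  9] [281.33333333 194.88888889] [ 578.3 -110.5   50. ]
scene white [22 38  4  2  5] [258.6 198.4] [ 620.2 -134.3   50. ]
scene black [   0    0   80   58 1567]
tab1 end [306.6 190.1] [ 650.7 -106.5   64. ]
tab2 end [285.6 231.4] [577.3 -69.   64. ]
tab3 end [301.1 276.4] [498.8 -95.9  64. ]
tri tip [313.1 232.8] [ 574.3 -116.9   70. ]
base far-left [332 131] [ 755.5 -151.6   75. ]
base near-left [324 309] [ 443.6 -134.2   75. ]
bell knob [187 175] [674.5 103.6  80. ]
flask cap [181 237] [565.9 111.   85. ]
rack front [247 130] [766.   1.  40.]
```

```bash
python3 - <<'E'
from h import *
o=robot.get_obs(); p=o["ee_pos"]; a0=np.degrees(np.arctan2(p[1],p[0])); r0=np.hypot(*p[:2])
t=np.array([541,-81]); a1=np.degrees(np.arctan2(t[1],t[0])); r1=np.hypot(*t)
print(a0,r0,a1,r1)
A=np.radians(np.linspace(a0,a1,17)); R=np.linspace(r0,r1,17)
P=np.c_[R*np.cos(A),R*np.sin(A)]
print(P.round(),np.diff(P,axis=0).round(1))
# fit axle: tab-end circle
X=np.array([[650.7,-106.5],[577.3,-69],[498.8,-95.9]])
M=np.c_[2*X,np.ones(3)]; s=np.linalg.solve(M,(X**2).sum(1)); print("axle",s[:2],np.sqrt(s[2]+s[0]**2+s[1]**2))
E
```

```text
74.77303942624087 649.8158128085735 -8.515228474060402 547.030163702149
[[171. 627.]
 [225. 603.]
 [276. 574.]
 [323. 541.]
 [367. 505.]
 [407. 464.]
 [443. 421.]
 [474. 375.]
 [501. 327.]
 [523. 277.]
 [540. 226.]
 [552. 174.]
 [560. 122.]
 [562.  70.]
 [560.  19.]
 [553. -32.]
 [541. -81.]] [[ 53.9 -24.1]
 [ 51.  -28.7]
 [ 47.7 -32.9]
 [ 44.  -36.8]
 [ 40.  -40.2]
 [ 35.8 -43.3]
 [ 31.3 -45.9]
 [ 26.7 -48.1]
 [ 21.9 -49.8]
 [ 17.1 -51.1]
 [ 12.2 -51.9]
 [  7.3 -52.2]
 [  2.4 -52.1]
 [ -2.4 -51.5]
 [ -7.  -50.5]
 [-11.5 -49. ]]
axle [ 569.62787325 -174.60104276] 105.87937363015524
```

{"api": "play_rows", "payload": {
  "steps": [
    {"xyz": [0.054,-0.024,0.01],"dr": [0,0,-5.2],"claw": 1},
    {"xyz": [0.051,-0.029,0.01],"dr": [0,0,-5.2],"claw": 1},
    {"xyz": [0.048,-0.033,0],"dr": [0,0,-5.2],"claw": 1},
    {"xyz": [0.044,-0.037,0],"dr": [0,0,-5.2],"claw": 1},
    {"xyz": [0.04,-0.04,0],"dr": [0,0,-5.2],"claw": 1},
    {"xyz": [0.036,-0.043,0],"dr": [0,0,-5.2],"claw": 1},
    {"xyz": [0.031,-0.046,0],"dr": [0,0,-5.2],"claw": 1},
    {"xyz": [0.027,-0.048,0],"dr": [0,0,-5.2],"claw": 1}
  ],
  "grip_force": 40
}}

```text
clock: 1.3
ee_pos: [504.7, 321.9, 251.1]
tool_rot: [0.96, 0.281, 0.001, -0.002]
ft_force: [1.0, -0.1, -0.3]
grip_width: 0.1
```

{"api": "play_rows", "payload": {
  "steps": [
    {"xyz": [0.02,-0.05,0],"dr": [0,0,-5.2],"claw": 1},
    {"xyz": [0.016,-0.051,0],"dr": [0,0,-5.2],"claw": 1},
    {"xyz": [0.011,-0.052,0],"dr": [0,0,-5.2],"claw": 1},
    {"xyz": [0.007,-0.052,0],"dr": [0,0,-5.2],"claw": 1},
    {"xyz": [0.002,-0.052,0],"dr": [0,0,-5.2],"claw": 1},
    {"xyz": [-0.003,-0.052,0],"dr": [0,0,-5.2],"claw": 1},
    {"xyz": [-0.007,-0.05,0],"dr": [0,0,-4],"claw": 1},
    {"xyz": [-0.01,-0.03,0],"dr": [0,0,-1],"claw": 1}
  ]
}}

```text
clock: 2.3
ee_pos: [543.0, -83.0, 252.1]
tool_rot: [0.999, -0.045, 0.004, -0.001]
ft_force: [0.8, -0.6, -0.3]
grip_width: 0.2
```

```bash
python3 - <<'E'
from h import *
for n in ("scene","top","wrist"):
    cv2.imwrite(f"pics/{n}1.png",robot.get_image(n)["image"])
o=robot.get_obs(); print(o["clock"],o["ee_pos"],o["tool_rot"],o["joint_positions"])
E
```

```text
2.45 [543.03446696 -81.808537   252.15254469] [ 0.99899597 -0.04460327  0.00393227 -0.00146092] [-0.47809425  0.23674234  0.65754198  1.77128405 -0.15991814  1.17863879
  0.13704863]
```

View pics/scene1.png

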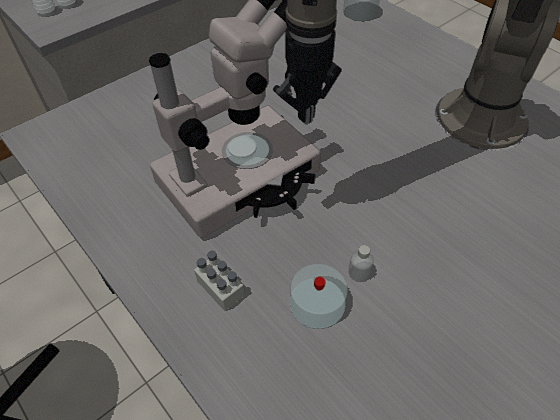

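View pics/wrist1.png

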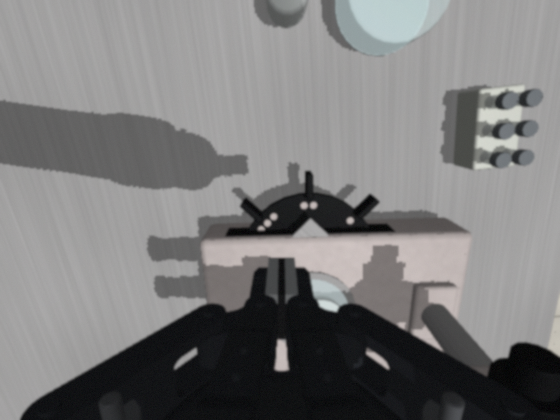

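View pics/top1.png

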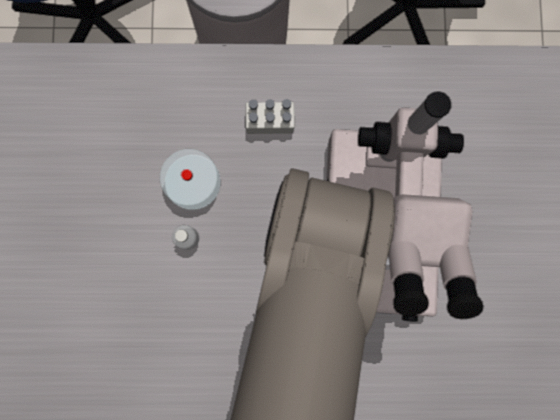

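Nothing has moved: bell, bottle and rack are where they were, and the two-dot tab is still at the pointer. I'll tilt the hand 12° away from the microscope head for clearance, then descend part way.

{"api": "play_rows", "payload": {
  "steps": [
    {"xyz": [0,0,0],"dr": [-6,0,0],"claw": 1},
    {"xyz": [0,0.003,-0.02],"dr": [-6,0,0],"claw": 1},
    {"xyz": [0,0,-0.04],"claw": 1},
    {"xyz": [0,0,-0.04],"claw": 1},
    {"xyz": [0,0,-0.03],"claw": 1},
    {"xyz": [0,0,0],"claw": 1}
  ]
}}

```text
validation failed for argument at $.st...
```

```bash
python3 - <<'E'
from h import *
for n in ("scene","top","wrist"):
    d=robot.get_image(n); cv2.imwrite(f"pics/{n}2.png",d["image"])
s=cv2.imread("pics/scene2.png")[0:240,180:380]; cv2.imwrite("pics/z3.png",cv2.resize(s,None,fx=2.5,fy=2.5,interpolation=cv2.INTER_CUBIC))
np.save("w2.npy",np.array([d["world_to_cam"]]))
o=robot.get_obs(); print(o["clock"],o["ee_pos"],o["tool_rot"],o["joint_positions"])
E
```

```text
2.6 [544.11047277 -77.81811083 251.73117262] [ 0.99914524 -0.04112808  0.00372197 -0.0018505 ] [-0.48111042  0.23794652  0.65340685  1.77033875 -0.16061601  1.17856153
  0.13710079]
```

View pics/z3.png

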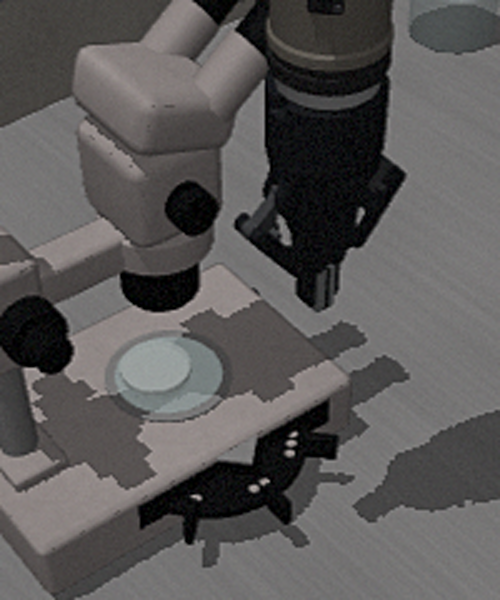

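View pics/wrist2.png

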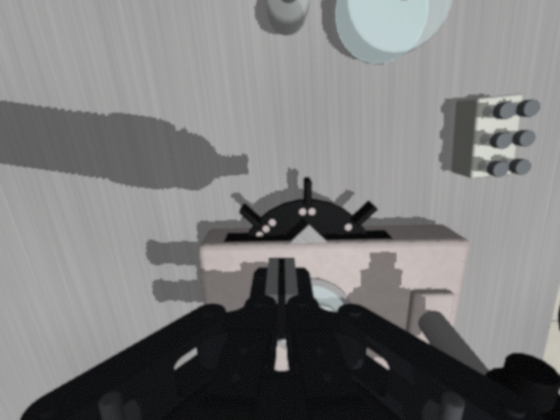

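View pics/top2.png

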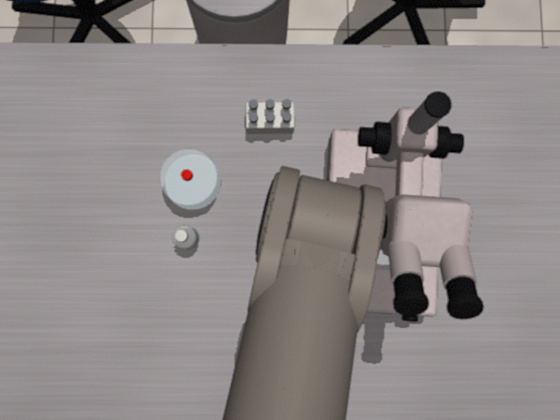

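The call was refused because every row needs "dr". The pictures show the arm unmoved, the tool over the operator's end of the turret, and the hand close beside the head.

{"api": "play_rows", "payload": {
  "steps": [
    {"xyz": [0,0,0],"dr": [-6,0,0],"claw": 1},
    {"xyz": [-0.002,0,-0.02],"dr": [-6,0,0],"claw": 1},
    {"xyz": [0,0,-0.04],"dr": [0,0,0],"claw": 1},
    {"xyz": [0,0,-0.04],"dr": [0,0,0],"claw": 1},
    {"xyz": [0,0,-0.03],"dr": [0,0,0],"claw": 1},
    {"xyz": [0,0,0],"dr": [0,0,0],"claw": 1}
  ]
}}

```text
clock: 3.35
ee_pos: [546.1, -64.9, 118.0]
tool_rot: [0.994, -0.03, 0.011, 0.104]
ft_force: [0.6, 0.7, 0.3]
grip_width: -0.3
```

```bash
python3 - <<'E'
from h import *
for n in ("scene","top","wrist"):
    d=robot.get_image(n); cv2.imwrite(f"pics/{n}3.png",d["image"])
np.save("w3.npy",d["world_to_cam"])
s=cv2.imread("pics/scene3.png")[20:260,200:400]; cv2.imwrite("pics/z4.png",cv2.resize(s,None,fx=2.5,fy=2.5,interpolation=cv2.INTER_CUBIC))
o=robot.get_obs(); print(o["clock"],o["ee_pos"],o["tool_rot"],o["joint_positions"],o["ft_force"])
E
```

```text
3.5 [548.82406067 -65.99059927 121.37182224] [ 0.99405258 -0.031329    0.01438329  0.10330091] [-0.5843214   0.38980158  0.61884859  1.93467514 -0.01897104  0.86233399
 -0.05507017] [ 0.12764585  0.39238939 -0.20599451]
```

View pics/z4.png

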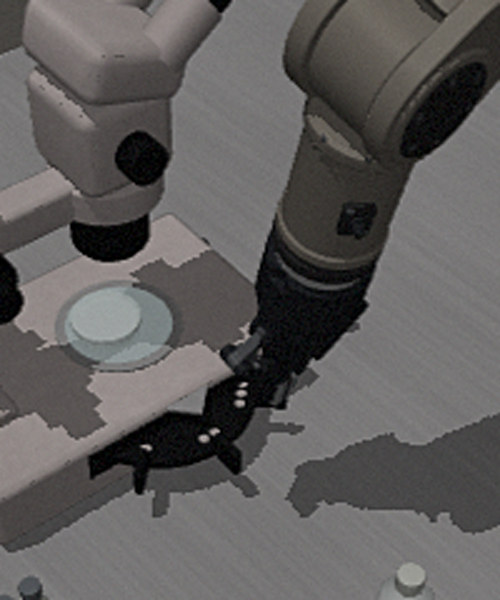

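View pics/wrist3.png

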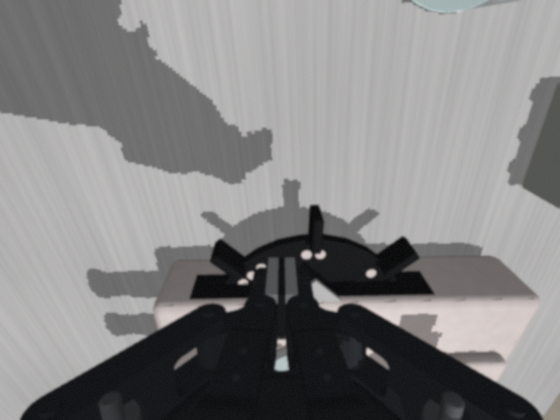

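View pics/top3.png

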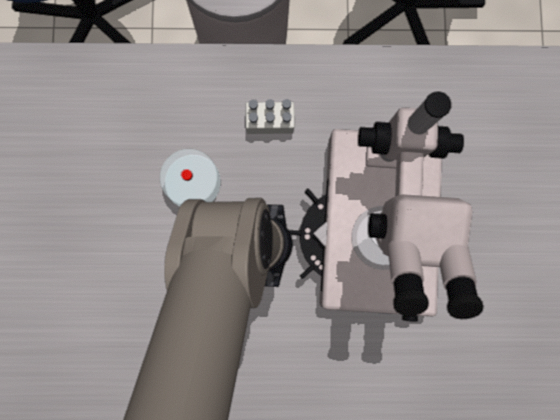

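The tool is well clear of the head, and nothing has been disturbed. I'll cross-check the tab positions with the wrist camera: tab2's outer end is at (315,207), tab3's at (216,243), tab1's at (410,240).

```bash
python3 - <<'E'
from h import *
d=robot.get_image("wrist"); o=robot.get_obs(); print(o["clock"],o["ee_pos"])
cv2.imwrite("pics/z5.png",cv2.resize(d["image"][190:310,190:430],None,fx=3.3,fy=3.3,interpolation=cv2.INTER_CUBIC))
for p in ((315,207),(216,243),(410,240)): print(p,onz(d,p,64).round(1))
for p in ((306,255),(320,255),(371,273)): print("dot",p,onz(d,p,50).round(1))
# reproject TCP to verify
f,cx,cy,M=cam(d); q=M[:3,:3]@o["ee_pos"]+M[:3,3]; print(q[:2]/q[2]*f+[cx,cy])
E
```

```text
3.55 [548.96065971 -66.3638633  121.68867428]
(315, 207) [575.1 -57.5  64. ]
(216, 243) [503.3 -81.5  64. ]
(410, 240) [645.3 -90.9  64. ]
dot (306, 255) [ 569.5 -108.9   50. ]
dot (320, 255) [ 580.8 -109.9   50. ]
dot (371, 273) [ 624.3 -132.8   50. ]
[280.57112638 276.52956829]
```

View pics/z5.png

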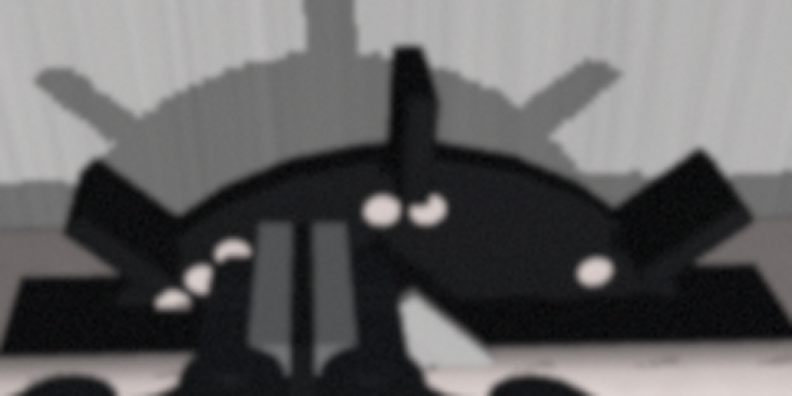

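The dots from the three views agree within about 3 mm. That puts the axle at about (571,-180), with its pointer direction yawed about 3°. I'll aim the finger between tab3 and tab2, just outside the rim, at about (541,-81,46).

{"api": "play_rows", "payload": {
  "steps": [
    {"xyz": [-0.008,-0.013,0],"dr": [0,0,0],"claw": 1},
    {"xyz": [0,0,-0.03],"dr": [0,0,0],"claw": 1},
    {"xyz": [0,0,-0.02],"dr": [0,0,0],"claw": 1},
    {"xyz": [0,0,0],"dr": [0,0,0],"claw": 1}
  ]
}}

```text
clock: 4.05
ee_pos: [542.3, -83.5, 75.7]
tool_rot: [0.994, -0.034, 0.019, 0.103]
ft_force: [0.0, 1.3, 0.7]
grip_width: -0.2
```

```bash
python3 - <<'E'
from h import *
o=robot.get_obs(); print(o["clock"],o["ee_pos"],o["tool_rot"],o["ft_force"])
E
```

```text
4.05 [542.33881268 -83.49428456  75.71939976] [ 0.99396319 -0.03370958  0.01892508  0.10267755] [0.01229292 1.25759595 0.6884446 ]
```

{"api": "play_rows", "payload": {
  "steps": [
    {"xyz": [-0.001,0.003,-0.02],"dr": [0,0,0],"claw": 1},
    {"xyz": [0,0,-0.01],"dr": [0,0,0],"claw": 1},
    {"xyz": [0,0,0],"dr": [0,0,0],"claw": 1}
  ]
}}

```text
clock: 4.42
ee_pos: [543.4, -82.5, 48.9]
tool_rot: [0.994, -0.035, 0.022, 0.102]
ft_force: [0.1, 0.5, -0.4]
grip_width: -0.1
```

```bash
python3 - <<'E'
from h import *
d=robot.get_image("scene"); w=robot.get_image("wrist")
s=d["image"][100:260,220:380]; cv2.imwrite("pics/z6.png",np.hstack([cv2.resize(s,(400,400),interpolation=cv2.INTER_CUBIC),cv2.resize(w["image"][150:350,180:380],(400,400))]))
o=robot.get_obs(); print(o["clock"],o["ee_pos"],o["tool_rot"],o["ft_force"])
E
```

```text
4.525 [543.9324517  -82.42155743  49.35860229] [ 0.99387574 -0.03503891  0.02250979  0.10235529] [0.33343129 0.08750958 0.53676433]
```

View pics/z6.png

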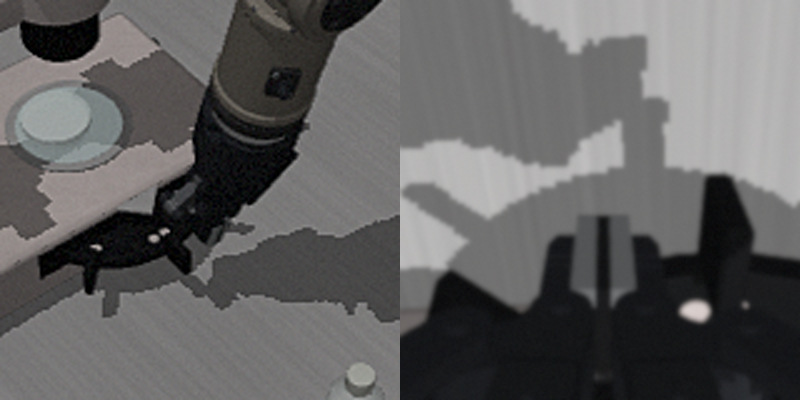

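{"api": "play_rows", "payload": {
  "steps": [
    {"xyz": [0.008,0.002,0],"dr": [0,0,0],"claw": 1},
    {"xyz": [0.008,0.002,0],"dr": [0,0,0],"claw": 1},
    {"xyz": [0.008,0.001,0],"dr": [0,0,0],"claw": 1},
    {"xyz": [0.008,0.001,0],"dr": [0,0,0],"claw": 1}
  ]
}}

```text
clock: 5.03
ee_pos: [576.3, -77.4, 50.2]
tool_rot: [0.994, -0.036, 0.021, 0.103]
ft_force: [-3.6, -1.6, -0.1]
grip_width: -0.4
```

{"api": "play_rows", "payload": {
  "steps": [
    {"xyz": [0.008,0,-0.001],"dr": [0,0,0],"claw": 1},
    {"xyz": [0.007,-0.001,0],"dr": [0,0,0],"claw": 1},
    {"xyz": [0.006,-0.001,0],"dr": [0,0,0],"claw": 1}
  ]
}}

```text
clock: 5.4
ee_pos: [598.1, -79.5, 48.5]
tool_rot: [0.994, -0.036, 0.02, 0.103]
ft_force: [-1.2, -0.3, 0.2]
grip_width: 0.3
```

```bash
python3 - <<'E'
from h import *
d=robot.get_image("scene"); w=robot.get_image("wrist")
s=d["image"][100:260,220:380]; cv2.imwrite("pics/z7.png",np.hstack([cv2.resize(s,(400,400),interpolation=cv2.INTER_CUBIC),cv2.resize(w["image"][150:350,180:380],(400,400))]))
o=robot.get_obs(); print(o["clock"],o["ee_pos"],o["tool_rot"],o["ft_force"])
E
```

```text
5.5 [599.44349359 -79.24530261  48.92399122] [ 0.99382961 -0.03560449  0.02134179  0.10285694] [0.36332298 0.844256   0.55742921]
```

View pics/z7.png

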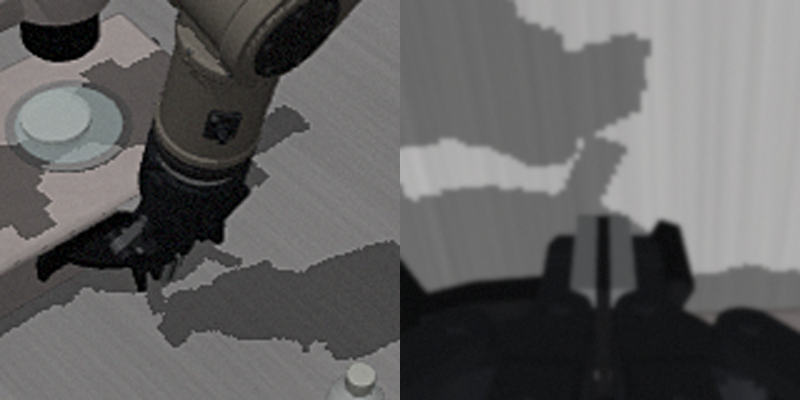

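The tab is still right beside the finger, about halfway, and the force is near zero. I'll push a little further.

{"api": "play_rows", "payload": {
  "steps": [
    {"xyz": [0.007,-0.002,0],"dr": [0,0,0],"claw": 1},
    {"xyz": [0.006,-0.002,0],"dr": [0,0,0],"claw": 1},
    {"xyz": [0,0,0],"dr": [0,0,0],"claw": 1}
  ]
}}

```text
clock: 5.88
ee_pos: [615.4, -82.6, 49.7]
tool_rot: [0.994, -0.035, 0.023, 0.102]
ft_force: [0.1, -0.7, 0.6]
grip_width: -0.2
```

```bash
python3 - <<'E'
from h import *
d=robot.get_image("scene"); w=robot.get_image("wrist")
s=d["image"][100:260,220:380]; cv2.imwrite("pics/z8.png",np.hstack([cv2.resize(s,(400,400),interpolation=cv2.INTER_CUBIC),cv2.resize(w["image"][150:350,180:380],(400,400))]))
o=robot.get_obs(); print(o["clock"],o["ee_pos"],o["tool_rot"],o["ft_force"])
E
```

```text
5.975 [614.66013235 -82.53321005  49.49126553] [ 0.99386163 -0.03505993  0.0229554   0.10238612] [-0.50900821 -0.55818317 -0.17518381]
```

View pics/z8.png

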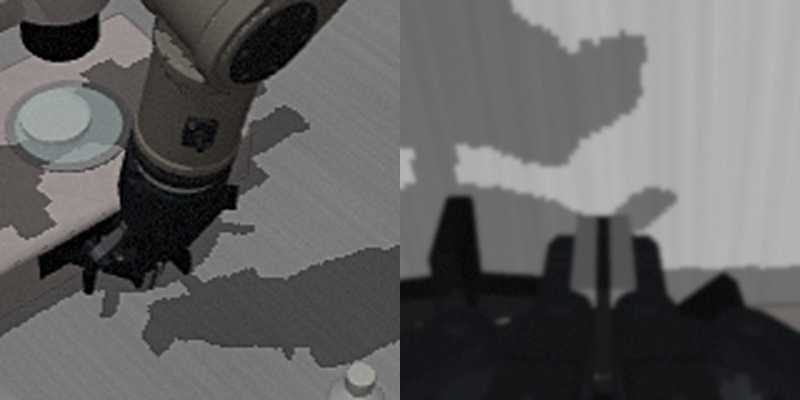

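The turret has clicked round: one tab now stands at the pointer and the next at +45°, with the finger free between them. I'll retract up and outwards.

{"api": "play_rows", "payload": {
  "steps": [
    {"xyz": [0,0.003,0.02],"dr": [0,0,0],"claw": 1},
    {"xyz": [0,0.005,0.03],"dr": [0,0,0],"claw": 1},
    {"xyz": [0,0.01,0.04],"dr": [0,0,0],"claw": 1},
    {"xyz": [0,0.01,0.05],"dr": [0,0,0],"claw": 1},
    {"xyz": [-0.02,0.04,0.03],"dr": [0,0,0],"claw": 1},
    {"xyz": [-0.02,0.05,0.02],"dr": [0,0,0],"claw": 1},
    {"xyz": [-0.02,0.05,0],"dr": [0,0,0],"claw": 1},
    {"xyz": [-0.01,0.05,0],"dr": [0,0,0],"claw": 1}
  ]
}}

```text
clock: 6.98
ee_pos: [539.5, 135.7, 245.7]
tool_rot: [0.994, -0.041, 0.022, 0.101]
ft_force: [1.1, -0.4, -0.4]
grip_width: 0.3
```

{"api": "play_rows", "payload": {
  "steps": [
    {"xyz": [-0.01,0.05,0],"dr": [0,0,0],"claw": 1},
    {"xyz": [-0.01,0.05,0],"dr": [0,0,0],"claw": 1},
    {"xyz": [0,0,0],"dr": [0,0,0],"claw": 1},
    {"xyz": [0,0,0],"dr": [0,0,0],"claw": 1}
  ]
}}

```text
clock: 7.48
ee_pos: [516.0, 243.8, 245.5]
tool_rot: [0.994, -0.036, 0.022, 0.1]
ft_force: [1.2, -0.1, -0.1]
grip_width: -0.0
```

```bash
python3 - <<'E'
from h import *
d=robot.get_image("scene"); w=robot.get_image("top")
cv2.imwrite("pics/scene9.png",d["image"]); cv2.imwrite("pics/top9.png",w["image"])
cv2.imwrite("pics/z9.png",np.hstack([cv2.resize(d["image"][140:240,220:340],(480,400),interpolation=cv2.INTER_CUBIC),cv2.resize(w["image"][170:320,270:350],(213,400),interpolation=cv2.INTER_CUBIC)]))
for n,d0,d1 in (("scene",cv2.imread("pics/scene0.png"),d["image"]),("top",cv2.imread("pics/top0.png"),w["image"])):
    for nm,r in {"scene":{"rack":(190,245,250,312),"bell":(285,260,350,330),"flask":(350,240,378,285),"dish":(220,130,272,170)},"top":{"rack":(240,90,300,140),"bell":(155,145,225,215),"flask":(165,220,202,256)}}[n].items():
        a=d0[r[1]:r[3],r[0]:r[2]].astype(float); b=d1[r[1]:r[3],r[0]:r[2]].astype(float)
        print(n,nm,np.abs(a-b).mean().round(1), np.round(cv2.phaseCorrelate(a.mean(2),b.mean(2)),2) if 0 else "")
o=robot.get_obs(); print(o["clock"],o["ee_pos"],o["ft_force"],np.abs(o["joint_vel"]).max())
E
```

```text
scene rack 2.3 
scene bell 2.1 
scene flask 2.2 
scene dish 2.2 
top rack 1.4 
top bell 1.4 
top flask 1.4 
7.575 [515.91140929 243.94714227 245.4270054 ] [ 0.13413957 -1.02679884 -0.07116156] 0.009749157784075969
```

View pics/z9.png

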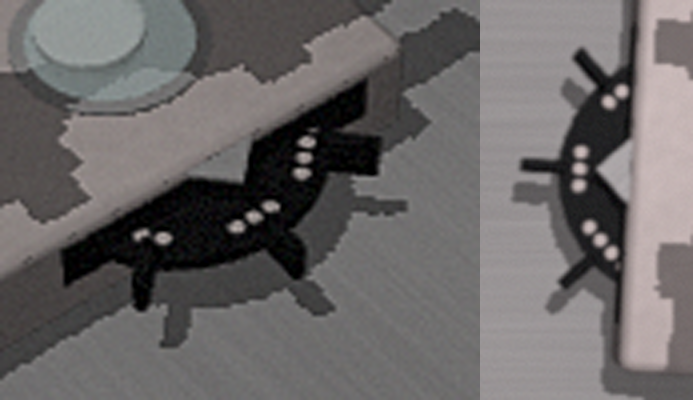

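View pics/scene9.png

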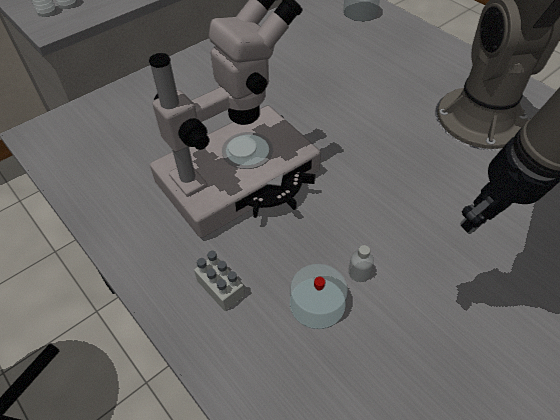

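The three-dot tab stands at the pointer, with two dots after it and four before. The hand is clear, and the loose things show no image change beyond noise.

```bash
python3 -c "
from rig import robot
print(robot.job_done())"
```

```text
the job is handed in; nothing more can be done
None
```

The turret now stands with the three-dot tab at the steel pointer, clicked in, and the job is handed in. It started at two dots, so it took one clockwise click. I pushed the two-dot tab with the closed fingertips, then drew the hand away.

- **Turret:** in the last scene and top pictures the three-dot row is at the pointer, with the two-dot tab after it and the three-dot tab standing where the two-dot tab first stood. I judged the angle from the pictures only, since the joint cannot be read directly.
- **Forces and time:** the highest force I read at the tab was about 4 N, against the 30 N limit. The last state was read at about 7.6 s.
- **Loose things:** bell, bottle and rack (both views) and the dish (scene view only) show no change from the first pictures beyond image noise. The hand is about 0.4 m away from the turret and touches nothing.
- **What disagreed:** a circle fitted through the tab ends put the axle about 5 mm from the position the dots gave. I used the dots, which agreed within about 3 mm across the three views.
- **What failed:** one move call was refused because some rows lacked "dr". It moved nothing and I sent it again.

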